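Turn over the clamp cap and lock it on the bamboo blank

TASK

A bamboo blank already lies in the grooved bed of the small wooden clamp, but the clamp's loose cap block has been left upside down on the table, groove up. Turn the cap over and gently lay it groove down over the blank, so that it sits flat, square and centred on the bed, and let go of it; then swing the brass keeper by its pin all the way round to its stop, over the cap. Leave the blank lying in its groove, and do not disturb the wax cake that lies near the cap.

Things in the scene. Friction and masses are not known exactly. Their poses are not given: they have to be found in the camera images.
- cap: Loose cap block, pale wood, 56 (x) x 40 x 40 (z) mm, 0.11 kg. Its +z face has a groove along x, 18 mm wide at the mouth, 12 at the bottom, 7 deep; the -z face is plain with a 10 mm round brass mark. Origin: centre of the marked face. z points up at the start (upside down) and must point down at the end. Either way round along x will do.
- cap_center (a point): Middle of the cap block, 20 mm from its grooved and marked faces; axes as the cap's. The block stands steadily on any side; its end faces (56 mm apart along x) are flat and good to grip.
- clamp: Clamp fixed to the table: dark base board 92 (x) x 100 (y) x 12 mm (y -37 to +63), on it a wooden bed 64 (x) x 44 (y) mm, top 40 mm above the table. Origin: on the table under the bed's middle; x along the bed's groove, y towards the keeper's steel post (18 mm thick, 83 mm tall, axis at y = +36 mm, x = 0), z up. Nothing tall stands on the -y side of the bed.
- bed_center (a point): Middle of the bed's top, on the groove's centre line (groove 16 mm wide at the mouth, 12 at the bottom, 6 deep); axes as the clamp's. The middle of a seated cap is 20 mm above this point, its top 40 mm.
- blank: Bamboo blank, a straight rod 11 mm thick, 170 mm long, about 20 g, loose in the bed's groove; it stands 5 mm above the bed's top and projects about 53 mm from each end. Origin: middle of its length on its underside; y is its long axis.
- keeper (a joint): Angle (rad) of the brass keeper bar about the post: 0 = closed on its stop, bar along the clamp's -y over the bed; 1.57 = along the clamp's -x; limit 2.7; opens clockwise seen from above, starts at 1.8 to 2.4. Slight friction (1 to 2 N at the pin), stays where left. Bar 15 mm wide, 83 to 93 mm above the table, 3 mm over a seated cap.
- keeper_pin (a point): The upright round steel pin at the free end of the keeper bar: 10 mm thick, 93 to 123 mm above the table, 50 mm from the post's axis. This point is on the pin's axis, 108 mm above the table.
- wax: A bystander: loose cake of yellow wax, 38 (x) x 52 (y) x 20 mm, on the table. Origin: middle of its underside.

How it is judged:
By the outcome, as a careful person would: the job done as asked, in the order asked, and still so for the second after the job is handed in, with the robot touching nothing.
It also fails if it takes over 64 s, if anything falls off the work surface, if the arm or the gripper's body presses on something with over 40 N, if the wrist force passes 120 N, or if a joint passes its speed limit or range.

ROBOT

A 6-joint arm with a two-finger parallel gripper is mounted at the origin on a cart in front of the work surface, level with it; the furniture and walls round the work are solid. World frame = base frame: x ahead of the robot, y to its left, z up, the work surface at z = 0. Lengths are in m, angles in rad, forces in N, time in s.
With the tool pointing down it reaches from about 0.25 to 0.775 m from the base axis. Payload 8.9 kg.
Tool frame: the origin (TCP) lies on the centre line of the jaws, within the pads' length; the fingertips stand 14 mm ahead of it and the grasp point (between the pads) lies 5 mm behind it; z points along the fingers, y is the direction in which the jaws open and shut (so a half turn about z gives the same grasp; the last joint's range is limited). The gripper opens to 85 mm and grips with 20 to 120 N. Pads are 22 mm wide; open, the fingers measure 114 mm over their backs; the gripper's body (76 mm by 85 mm) begins 54 mm behind the grasp point. The pads swing forward as they close: fully open they stand 13 mm farther back than shut.
Start: joints at [1.194, 0.291, -0.153, 1.127, 0, 1.431], TCP at [0.124, 0.51, 0.22] pointing down, gripper open.
Joint ranges: [-2.52, 2.52], [-0.91, 1.74], [-1.3, 1.37], [-1.96, 2.02], [-1.52, 1.47], [-3.14, 3.14]. Speed limits (rad/s): [2.22, 2.22, 2.79, 3.14, 3.14, 3.14].

INTERFACE

Orientations are given as [roll, pitch, yaw] about the fixed x, y, z axes, in that order (R = Rz(yaw) Ry(pitch) Rx(roll)).
In Python, from cell import bot gives the robot as it stands.
- The arm moves only by the tool move_arm, never from a script. Its argument "series" is a list of rows, each a list of 3 entries, a list of its own where there are three numbers: the shift along the tool's x, y, z in m, then the turn, a rotation vector about the tool's x, y, z in degrees, then the finger opening in m, from 0 to 0.0854. In form: [[[x, y, z], [ax, ay, az], grip], ...]. A call has 1 to 12 rows; each row shifts and turns the commanded pose from where the row before left it, along the tool's axes as they then stand; what a row does not reach is not made up. A row lasts 1/8 s, in which the tool goes at most 62.5 mm and 10.7 degrees, less where a joint would pass 70% of its speed; a pose out of reach is approached as far as the arm can. A call is refused whole if a number of a shift passes 0.0625 or a number of a turn 10.7, either way. A call with a gripper value outside its range is refused whole. The fingers move at their own pace and stop on an object; "squeeze" is the grip in N (left out, the last holds). Time passes only in rows, so rows that do not move let the fingers close. It gives the time, the measured TCP pose, the force and the opening at its end, in the units of the state.
- bot.observe(): the state, without advancing time (a new reading comes with each control period).
- bot.camera(name): name is "scene" or "top"; returns (picture, depth): 384x512x3 uint8, red, green, blue; 384x512 float32, m along the optical axis (not along the pixel's ray), 0 where there is no reading.
- bot.camera_params(name): a dict with "fx", "fy", "cx", "cy" (pixels), "cam_to_world" (4x4, takes a point from camera to world coordinates). Camera axes: x right, y down, z forward; pixel columns grow to the right and rows downward; lengths in m; the calibration is good to about 2 mm. A picture is of the moment at which its call begins. camera_params takes no time and is no camera call.
- bot.hand_in(): hands the job in, once; it reports no verdict.
The state is a dict: "clock": time; "joints": joint angles; "joint_velocities": joint speeds; "joint_torque": joint torques, N m; "ee_pos": TCP position; "orientation": TCP orientation; "ft_force": force on the tool from outside, world axes, zero at the start; "wrist_torque": the same for the moment, N m; "width": finger opening in m.
Only numpy, scipy, OpenCV 4.12 (cv2) and the standard library are available. Lean on these libraries where they do the work, as an engineer would, in place of code of your own. Each camera call takes 0.05 s, during which the arm holds its last target. There are 200 camera calls.

## Working session

There is one attempt and no reset: what is moved stays moved. The work goes in short steps, Python scripts to look and compute and a tool call to move; the robot and the scene stay as the last step left them, time stands still between calls to the robot, and variables do not carry over. Pictures are saved under pics/ and viewed, about 8 in all and at most 12, crops included, and the job is handed in when it is done.

Besides the shell and the picture viewer there is one more tool, called after "Emit:" by a JSON object that holds its "api" and its "payload", one argument or row to a line. move_arm: Moves the arm, as the interface text tells. Its arguments: {"type":"object","properties":{"series":{"type":"array","items":{"type":"array"}},"squeeze":{"type":"number"}},"required":["series"]}

```bash
mkdir -p pics; ls; cat > h.py <<'E'
import numpy as np, cv2
from cell import bot
def shot(name):
    im,d=bot.camera(name); p=bot.camera_params(name); return im,d,p
def cloud(d,p):
    v,u=np.mgrid[0:d.shape[0],0:d.shape[1]]
    P=np.stack([(u-p["cx"])/p["fx"]*d,(v-p["cy"])/p["fy"]*d,d,np.ones_like(d)],-1)
    return (P@np.array(p["cam_to_world"]).T)[...,:3]
E
python3 - <<'E'
from h import *
print(bot.observe())
for n in("scene","top"):
    im,d,p=shot(n); np.savez(n+"0.npz",im=im,d=d,c=cloud(d,p)); print(n,p)
    cv2.imwrite(f"pics/{n}0.png",im[...,::-1])
E
```

```text
pics
{'clock': 0.0, 'joints': array([ 1.19369922e+00,  2.91251940e-01, -1.54115740e-01,  1.12666360e+00,
        1.71961877e-05,  1.43145879e+00]), 'joint_velocities': array([ 0.00067722,  0.00056866, -0.00185528, -0.00044168,  0.00029029,
       -0.00107455]), 'joint_torque': array([ 4.83931144e-04, -5.37146938e+01,  3.31370723e+01,  1.60501379e-02,
       -8.44816645e-05,  4.88755809e-07]), 'ee_pos': array([0.1235016 , 0.50982632, 0.21955097]), 'orientation': array([-3.14037206e+00, -1.88548560e-04,  2.90383295e+00]), 'ft_force': array([ 0.25351873, -0.1929105 ,  0.68261265]), 'wrist_torque': array([ 0.03753887, -0.00046104, -0.01789707]), 'width': 0.08597911007909774}
scene {'fx': 353.61879069923526, 'fy': 353.61879069923526, 'cx': 252.5442964302542, 'cy': 189.1637067147183, 'cam_to_world': array([[-0.90495576, -0.24141811,  0.35038888,  0.21518812],
       [-0.42543046,  0.49787038, -0.75573409,  0.63948457],
       [ 0.00799965, -0.83297202, -0.55325729,  0.56995437],
       [ 0.        ,  0.        ,  0.        ,  1.        ]])}
top {'fx': 433.52393457438404, 'fy': 433.52393457438404, 'cx': 255.8121719065467, 'cy': 192.52620279212354, 'cam_to_world': array([[-0.00947456, -0.98698769,  0.16051645,  0.38455633],
       [-0.99992224,  0.01065306,  0.00648289,  0.00686331],
       [-0.00810852, -0.16044255, -0.98701187,  0.90986341],
       [ 0.        ,  0.        ,  0.        ,  1.        ]])}
```

View pics/scene0.png

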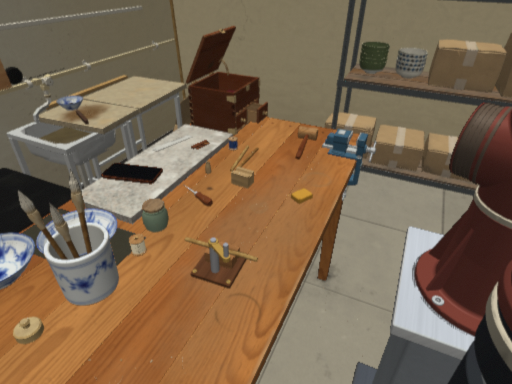

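View pics/top0.png

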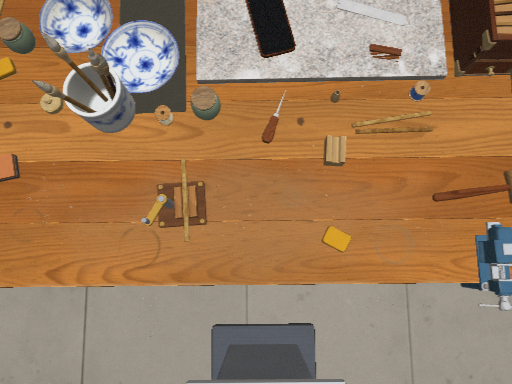

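The top view shows the clamp at about (183,203), post (163,199), pin (148,221), cap (336,150) with its groove running up the image, and wax (337,238). I'll measure these next.

```bash
python3 - <<'E'
from h import *
z=np.load("top0.npz"); im,c=z["im"],z["c"]
np.set_printoptions(precision=4,suppress=True)
def rect(m,lab,box):
    r0,r1,c0,c1=box; P=c[r0:r1,c0:c1][m[r0:r1,c0:c1]]
    (x,y),s,a=cv2.minAreaRect((P[:,:2]*1000).astype(np.float32)); print(lab,len(P),"ctr",round(x,1),round(y,1),"size",np.round(s,1),"ang",round(a,2),"z",np.median(P[:,2]), "zpct",np.percentile(P[:,2],[2,98]))
h=c[...,2]
rect((h>.036)&(h<.05),"cap top",(130,170,320,352))
rect((h>.012)&(h<.03),"wax",(220,258,315,358))
rect((h>.036)&(h<.0425),"bedtop",(182,226,172,202))
rect((h>.043)&(h<.052),"blank",(150,250,172,198))
rect((h>.006)&(h<.016),"board",(170,236,150,215))
rect((h>.077)&(h<.1),"keeper",(185,232,138,175))
rect((h>.11)&(h<.13),"pin",(205,232,138,160))
print(h[135:167:4,320:354:2]*1000)
crop=lambda r0,r1,c0,c1: cv2.resize(im[r0:r1,c0:c1,::-1],(480,480),interpolation=cv2.INTER_CUBIC)
cv2.imwrite("pics/crop.png",np.hstack([crop(165,245,140,220)[:, :400],crop(120,180,306,366)[:,:400]]))
E
```

```text
cap top 313 ctr 617.0 -153.0 size [40.2 56.5] ang 86.23 z 0.03901285658938736 zpct [0.0365 0.0418]
wax 468 ctr 432.3 -150.9 size [52.3 37.9] ang 62.44 z 0.018646181034088438 zpct [0.014  0.0219]
bedtop 563 ctr 505.3 157.3 size [88.6 44.1] ang 3.5 z 0.03910120682927187 zpct [0.0364 0.0423]
blank 126 ctr 514.9 158.0 size [168.    8.4] ang 3.09 z 0.04386054930070937 zpct [0.043  0.0461]
board 1082 ctr 509.3 170.3 size [92.1 99.5] ang 3.72 z 0.010678761963782923 zpct [0.0073 0.014 ]
keeper 285 ctr 487.0 204.2 size [19.1 65.6] ang 62.22 z 0.0920765577050846 zpct [0.0835 0.0982]
pin 30 ctr 464.0 218.4 size [7.8 8.9] ang 14.78 z 0.12114778733574089 zpct [0.1112 0.1246]
[[  0.3759   1.2986   0.3907  -1.9205  36.8928  38.4734  -1.3733  -0.4968
   -0.9131  -0.327    1.1449   0.8773  -2.5455  -0.4139   3.2781  -1.1391
   -1.3624]
 [ -1.5522  -2.3494  -4.1384  37.9256  39.4183  42.3068  34.6113  32.5143
   32.4604  34.6543  37.242   39.3789  41.2933   0.661    0.6041  -1.4313
    2.2475]
 [ -3.6647  -0.2146   8.5462  38.928   41.3355  38.9125  34.4565  31.7639
   33.3838  30.382   35.8482  37.09
[... 151 characters left out ...]
9   39.1156  40.7972  -2.6874  -2.3664   1.6462
    0.8246]
 [ -2.5108  -0.3652  11.2314  40.2005  38.3983  38.2423  33.3887  32.0351
   33.4445  33.7984  37.0391  35.7266  37.6246  -1.4478   1.2354   1.3498
   -0.3741]
 [ -2.4546  -1.7485   8.3818  37.7215  39.9961  37.0807  32.0441  29.6056
   32.5929  34.3816  36.459   38.4228  39.9469   1.7035  -0.4416  -2.4566
    0.0681]
 [  0.0254  -2.4904  18.2134  39.3588  37.6385  39.4668  32.6124  31.9056
   30.7977  34.2225  37.32    39.0433  37.9823  -1.8176   0.7308  -2.1232
   -1.3104]
 [ -1.1653  -4.1484  17.2948  22.5003  21.7997  20.5465  21.1247  27.4209
   25.1086  26.5691  27.1397  30.6347   1.052   -2.6949  -2.6676   0.2332
   -0.8575]]
```

View pics/crop.png

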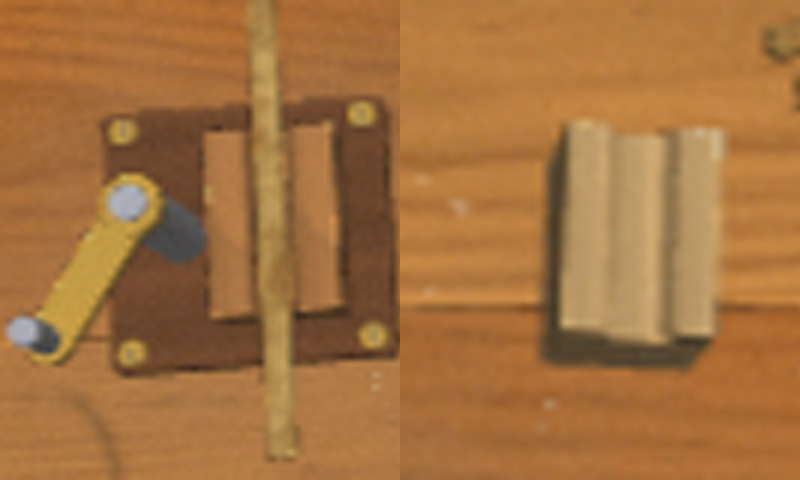

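```bash
cat > plan.py <<'E'
# plan(target TCP, yaw deg, tilt deg[, n]) -> constant body-frame row reaching it from the present pose
from h import *
from scipy.spatial.transform import Rotation as Ro
from scipy.linalg import logm, expm
def R_of(yaw,tilt): return (Ro.from_euler("z",yaw,degrees=True)*Ro.from_euler("x",180,degrees=True)*Ro.from_euler("y",tilt,degrees=True)).as_matrix()
def T_of(p,R): T=np.eye(4);T[:3,:3]=R;T[:3,3]=p;return T
def now():
    s=bot.observe(); return T_of(s["ee_pos"],Ro.from_euler("xyz",s["orientation"]).as_matrix())
def row(T0,T1,n):
    E=expm(np.real(logm(np.linalg.inv(T0)@T1))/n)
    return np.round(E[:3,3],5), np.round(Ro.from_matrix(E[:3,:3]).as_rotvec(degrees=True),3)
def path(steps,T0=None):
    T=now() if T0 is None else T0
    for p,yaw,tilt,n in steps:
        T1=T_of(p,R_of(yaw,tilt)); s,r=row(T,T1,n); print(n,"x",s.tolist(),r.tolist()); T=T1
E
python3 - <<'E'
from plan import *
c=np.array([.617,-.153,.020]); y=86.2
z=R_of(y,-45)[:,2]; g=c-.003*z; print("z",z)
path([(np.array([.617,-.10,.22]),y,0,20),(g-.09*z,y,-45,8),(g,y,-45,4)])
E
```

```text
z [-0.04686272 -0.70555218 -0.70710678]
20 x [-0.04261, 0.00051, -2e-05] [-0.003, 0.002, 4.009]
8 x [0.00735, 0.00044, 0.01565] [-0.0, -5.625, -0.0]
4 x [-0.0, 0.0, 0.0225] [0.0, -0.0, -0.0]
```

Emit:
{"api": "move_arm", "payload": {
  "series": [
    [[-0.0426, 0.0005, 0], [0, 0, 4], 0.0854],
    [[-0.0426, 0.0005, 0], [0, 0, 4], 0.0854],
    [[-0.0426, 0.0005, 0], [0, 0, 4], 0.0854],
    [[-0.0426, 0.0005, 0], [0, 0, 4], 0.0854],
    [[-0.0426, 0.0005, 0], [0, 0, 4], 0.0854],
    [[-0.0426, 0.0005, 0], [0, 0, 4], 0.0854],
    [[-0.0426, 0.0005, 0], [0, 0, 4], 0.0854],
    [[-0.0426, 0.0005, 0], [0, 0, 4], 0.0854],
    [[-0.0426, 0.0005, 0], [0, 0, 4], 0.0854],
    [[-0.0426, 0.0005, 0], [0, 0, 4], 0.0854]
  ]
}}

```text
clock: 1.35
ee_pos: [0.4825, 0.2944, 0.2197]
orientation: [-3.141, -0.0, 2.203]
ft_force: [0.2, -0.0, 0.0]
width: 0.0856
```

Emit:
{"api": "move_arm", "payload": {
  "series": [
    [[-0.0426, 0.0005, 0], [0, 0, 4], 0.0854],
    [[-0.0426, 0.0005, 0], [0, 0, 4], 0.0854],
    [[-0.0426, 0.0005, 0], [0, 0, 4], 0.0854],
    [[-0.0426, 0.0005, 0], [0, 0, 4], 0.0854],
    [[-0.0426, 0.0005, 0], [0, 0, 4], 0.0854],
    [[-0.0426, 0.0005, 0], [0, 0, 4], 0.0854],
    [[-0.0426, 0.0005, 0], [0, 0, 4], 0.0854],
    [[-0.0426, 0.0005, 0], [0, 0, 4], 0.0854],
    [[-0.0426, 0.0005, 0], [0, 0, 4], 0.0854],
    [[-0.0426, 0.0005, 0], [0, 0, 4], 0.0854]
  ]
}}

```text
clock: 2.6
ee_pos: [0.6179, -0.1005, 0.2196]
orientation: [-3.141, -0.0, 1.505]
ft_force: [-0.3, 0.5, 0.2]
width: 0.0853
```

Emit:
{"api": "move_arm", "payload": {
  "series": [
    [[0.0073, 0.0004, 0.0156], [0, -5.6, 0], 0.0854],
    [[0.0073, 0.0004, 0.0156], [0, -5.6, 0], 0.0854],
    [[0.0073, 0.0004, 0.0156], [0, -5.6, 0], 0.0854],
    [[0.0073, 0.0004, 0.0156], [0, -5.6, 0], 0.0854],
    [[0.0073, 0.0004, 0.0156], [0, -5.6, 0], 0.0854],
    [[0.0073, 0.0004, 0.0156], [0, -5.6, 0], 0.0854],
    [[0.0073, 0.0004, 0.0156], [0, -5.6, 0], 0.0854],
    [[0.0073, 0.0004, 0.0156], [0, -5.6, 0], 0.0854],
    [[0, 0, 0], [0, 0, 0], 0.0854]
  ]
}}

```text
clock: 3.72
ee_pos: [0.6202, -0.0856, 0.0832]
orientation: [-3.133, 0.782, 1.515]
ft_force: [0.1, 0.8, 0.5]
width: 0.0852
```

```bash
python3 - <<'E'
from plan import *
s=bot.observe(); print(np.round(s["joints"],2))
c=np.array([.617,-.153,.020]); y=86.2
z=R_of(y,-45)[:,2]; g=c-.003*z
path([(g,y,-45,4)])
im,d,p=shot("top"); C=cloud(d,p)
cv2.imwrite("pics/t1.png",cv2.resize(im[90:230,260:420,::-1],None,fx=4,fy=4,interpolation=cv2.INTER_CUBIC))
E
```

```text
[ 0.12  0.77 -0.01  0.98 -0.76  1.82]
4 x [-0.00079, 0.00033, 0.02235] [-0.015, -0.047, 0.111]
```

View pics/t1.png

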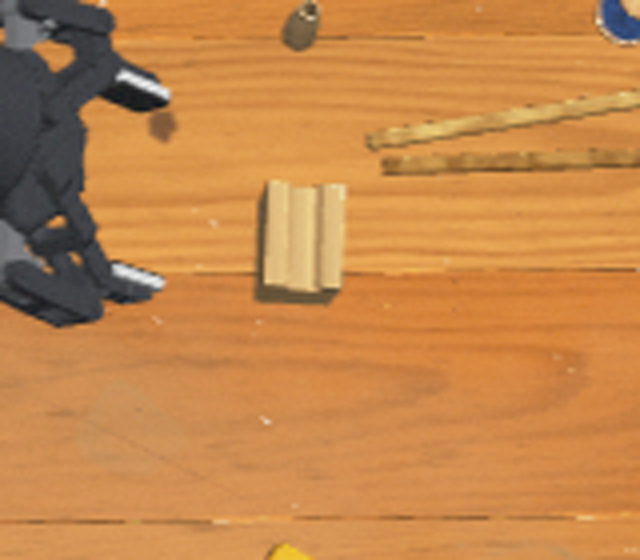

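```bash
python3 - <<'E'
from plan import *
np.set_printoptions(precision=4,suppress=True)
im,d,p=shot("top"); C=cloud(d,p)
T=np.linalg.inv(now())
P=C[90:180,255:310].reshape(-1,3); P=P[P[:,2]>.05]
Q=P@T[:3,:3].T+T[:3,3]
m=Q[:,2]>-.03
for s in(1,-1):
    q=Q[m&(s*Q[:,1]>.02)]; print(s,len(q),q.min(0),q.max(0))
E
```

```text
1 20 [-0.0105  0.042  -0.03  ] [ 0.0116  0.0538 -0.0229]
-1 10 [-0.01   -0.0495 -0.0297] [-0.0044 -0.0423 -0.0228]
```

Emit:
{"api": "move_arm", "payload": {
  "series": [
    [[-0.0008, 0.0003, 0.0223], [0, 0, 0.1], 0.0854],
    [[-0.0008, 0.0003, 0.0223], [0, 0, 0.1], 0.0854],
    [[-0.0008, 0.0003, 0.0223], [0, 0, 0.1], 0.0854],
    [[-0.0008, 0.0003, 0.0223], [0, 0, 0.1], 0.0854],
    [[0, 0, 0], [0, 0, 0], 0.0854]
  ]
}}

```text
clock: 4.45
ee_pos: [0.6189, -0.1531, 0.0262]
orientation: [3.133, 0.781, 1.494]
ft_force: [0.2, -0.4, -0.7]
width: 0.0855
```

Emit:
{"api": "move_arm", "payload": {
  "series": [
    [[0, 0, 0], [0, 0, 0], 0.05],
    [[0, 0, 0], [0, 0, 0], 0.05],
    [[0, 0, 0], [0, 0, 0], 0.05],
    [[0, 0, 0], [0, 0, 0], 0.05],
    [[0, 0, 0], [0, 0, 0], 0.05],
    [[0, 0, 0], [0, 0, 0], 0.05]
  ],
  "squeeze": 50
}}

```text
clock: 5.2
ee_pos: [0.62, -0.1511, 0.0271]
orientation: [3.132, 0.783, 1.497]
ft_force: [-2.1, 2.2, 7.5]
width: 0.0528
```

```bash
python3 - <<'E'
from plan import *
im,d,p=shot("top"); s=bot.observe(); print(s["width"],s["ft_force"],s["ee_pos"])
im2,_,_=shot("scene")
a=cv2.resize(im[110:190,280:380,::-1],(400,320),interpolation=cv2.INTER_CUBIC)
b=cv2.resize(im2[130:210,200:300,::-1],(400,320),interpolation=cv2.INTER_CUBIC)
cv2.imwrite("pics/t2.png",np.hstack([a,b]))
E
```

```text
0.05259133215401606 [-1.03361354  1.5633857   6.56121989] [ 0.62003132 -0.15114389  0.02707483]
```

View pics/t2.png

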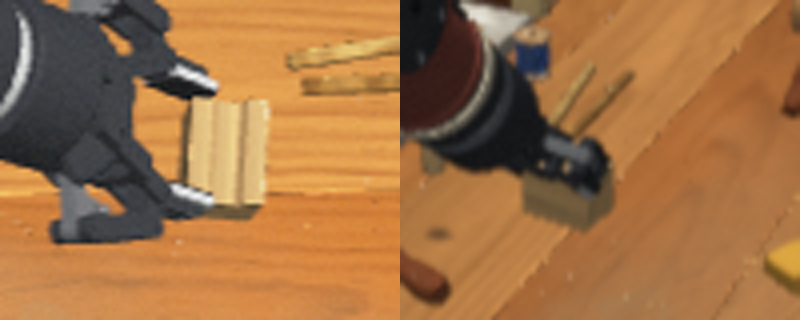

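```bash
python3 - <<'E'
from plan import *
np.set_printoptions(precision=1,suppress=True,linewidth=170)
T=np.linalg.inv(now())
for n in("top","scene"):
    im,d,p=shot(n); C=cloud(d,p)
    Q=(C@T[:3,:3].T+T[:3,3])*1000
    for s in(1,-1):
        m=(np.abs(Q[...,0])<20)&(s*Q[...,1]>29)&(s*Q[...,1]<60)&(Q[...,2]>-60)&(C[...,2]>.003)
        q=Q[m]; c=im[m]; o=np.argsort(-q[:,2])[:14]
        print(n,s,len(q)); print(np.c_[q[o],c[o],C[m][o]*1000])
E
```

```text
top 1 69
[[ -17.8   45.5   51.6  207.   143.    73.   662.3 -203.     3.4]
 [ -17.8   49.9   51.4  167.   113.    56.   666.8 -203.2    3.6]
 [ -19.8   57.6   47.9  153.   113.    58.   674.5 -202.7    7.5]
 [ -17.7   57.9   47.3  175.   133.    72.   674.9 -200.8    6.4]
 [ -15.4   58.2   47.   166.   128.    69.   675.3 -199.     5. ]
 [ -18.5   59.6   46.   199.   150.    81.   676.6 -200.6    7.9]
 [ -17.7   59.1   43.4  197.   154.    85.   676.2 -198.1    9.2]
 [ -15.5   57.1   42.9  127.    96.    53.   674.4 -196.1    8. ]
 [ -15.8   59.2   42.4  172.   132.    75.   676.5 -196.1    8.6]
 [   5.9   45.4   26.   227.   162.    82.   664.5 -168.3    4.8]
 [  12.8   49.8   20.8  220.   150.    74.   669.5 -160.     3.7]
 [  -9.9   33.6  -17.7  225.   218.   209.   653.8 -147.9   46.8]
 [  -5.6   38.3  -19.   111.    97.    88.   658.8 -144.3   44.8]
 [ -11.7   30.6  -20.1  228.   228.   228.   650.8 -147.3   49.7]]
top -1 90
[[ -19.4  -40.7   52.6  211.   128.    60.   576.2 -199.1    3.2]
 [  -0.   -46.6   32.9  216.   138.    69.   572.1 -171.2    3.4]
 [   6.2  -40.5   27.   
[... 1280 characters left out ...]
5.   110.    61.   564.6 -188.3    3.3]
 [ -12.   -29.2   45.3  176.   109.    58.   588.3 -189.5    3.3]
 [  -7.4  -29.3   40.8  176.   110.    58.   588.7 -183.1    3.2]
 [  -4.8  -44.9   38.3  172.   108.    59.   573.3 -178.4    3. ]
 [  -4.3  -55.8   36.8  175.   112.    61.   562.6 -176.3    3.7]
 [  -0.2  -45.    33.6  172.   108.    60.   573.7 -171.9    3.1]
 [   5.1  -32.1   28.5  171.   109.    60.   587.1 -165.4    3.1]
 [   6.3  -29.9   26.7  145.    95.    53.   589.4 -163.5    3.6]
 [   3.7  -29.6   24.7  116.    85.    52.   589.7 -163.9    6.7]
 [  10.8  -40.1   22.5  171.   109.    61.   579.7 -156.6    3.2]
 [   1.2  -29.5   22.3  104.    81.    52.   589.7 -164.    10.2]]
```

The fingertips are about 30 mm further back than the description says. Both cameras show only the cap's edge gripped. I'll open, go deeper in guarded steps, and watch the force.

Emit:
{"api": "move_arm", "payload": {
  "series": [
    [[0, 0, 0], [0, 0, 0], 0.0854],
    [[0, 0, 0], [0, 0, 0], 0.0854],
    [[0, 0, 0], [0, 0, 0], 0.0854],
    [[0.001, 0, 0.005], [0, 0, 0], 0.0854],
    [[0.001, 0, 0.005], [0, 0, 0], 0.0854],
    [[0.001, 0, 0.005], [0, 0, 0], 0.0854],
    [[0, 0, 0.005], [0, 0, 0], 0.0854],
    [[0, 0, 0], [0, 0, 0], 0.0854]
  ]
}}

```text
clock: 6.4
ee_pos: [0.6179, -0.164, 0.0086]
orientation: [3.136, 0.782, 1.498]
ft_force: [-1.3, -0.2, -0.1]
width: 0.0853
```

```bash
cat > tips.py <<'E'
from plan import *
np.set_printoptions(precision=1,suppress=True,linewidth=170)
T0=now(); T=np.linalg.inv(T0); print("tcp",T0[:3,3]*1000,"q",np.round(bot.observe()["joints"],3))
for n in("top","scene"):
    im,d,p=shot(n); C=cloud(d,p)
    Q=(C@T[:3,:3].T+T[:3,3])*1000
    grey=(im.max(-1).astype(int)-im.min(-1))<25
    for s in(1,-1):
        m=(np.abs(Q[...,0])<20)&(s*Q[...,1]>24)&(s*Q[...,1]<60)&(Q[...,2]>-60)&(Q[...,2]<30)&(C[...,2]>.012)&grey
        q=Q[m]
        if len(q): print(n,s,len(q),"tip z",np.sort(q[:,2])[-4:],"x",np.percentile(q[:,0],[3,97]),"y",np.percentile(q[:,1],[3,97]))
E
python3 tips.py
```

```text
tcp [ 617.9 -164.     8.6] q [-0.   0.8 -0.1  0.7 -0.8  1.7]
top 1 92 tip z [-28.5 -27.5 -26.7 -25. ] x [-12.1   9.4] y [42.9 55.2]
top -1 71 tip z [-27.8 -26.5 -26.3 -23.2] x [-11.7   0.8] y [-55.9 -43.4]
scene -1 4 tip z [-51.8 -50.3 -43.  -36.6] x [5.5 9. ] y [-49.1 -48.7]
```

Emit:
{"api": "move_arm", "payload": {
  "series": [
    [[0, 0, 0.004], [0, 0, 0], 0.0854],
    [[0, 0, 0.004], [0, 0, 0], 0.0854],
    [[0, 0, 0.004], [0, 0, 0], 0.0854],
    [[0, 0, 0], [0, 0, 0], 0.0854]
  ]
}}

```text
clock: 7.0
ee_pos: [0.6175, -0.1723, 0.0002]
orientation: [3.135, 0.782, 1.498]
ft_force: [0.2, -0.5, 0.1]
width: 0.0858
```

Emit:
{"api": "move_arm", "payload": {
  "series": [
    [[0, 0, 0], [0, 0, 0], 0.05],
    [[0, 0, 0], [0, 0, 0], 0.05],
    [[0, 0, 0], [0, 0, 0], 0.05],
    [[0, 0, 0], [0, 0, 0], 0.05],
    [[0, 0, 0], [0, 0, 0], 0.05],
    [[0, 0, 0], [0, 0, 0], 0.05]
  ]
}}

```text
clock: 7.75
ee_pos: [0.6181, -0.172, 0.0009]
orientation: [3.134, 0.782, 1.497]
ft_force: [0.4, 1.6, 7.2]
width: 0.0555
```

```bash
python3 tips.py;python3 - <<'E'
from plan import *
im,d,p=shot("top"); im2,_,_=shot("scene")
a=cv2.resize(im[110:190,280:380,::-1],(400,320),interpolation=cv2.INTER_CUBIC)
b=cv2.resize(im2[130:210,200:300,::-1],(400,320),interpolation=cv2.INTER_CUBIC)
cv2.imwrite("pics/t3.png",np.hstack([a,b]))
E
```

```text
tcp [ 618.1 -172.     0.9] q [-0.   0.8 -0.2  0.6 -0.8  1.6]
top 1 66 tip z [-24.9 -23.7 -21.5 -18.3] x [-12.7   4.4] y [28.6 48.9]
top -1 90 tip z [-20.5 -19.4 -17.9 -13.7] x [-12.2   2.5] y [-42.1 -28. ]
scene -1 7 tip z [-31.9 -31.  -27.9 -25.8] x [5.2 9.1] y [-34.5 -31.3]
```

View pics/t3.png

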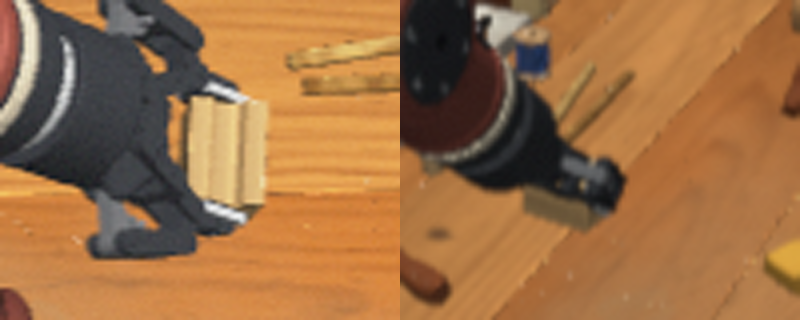

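```bash
python3 - <<'E'
from plan import *
K=.027
def st(c,yaw,tilt,n): return (np.array(c)+K*R_of(yaw,tilt)[:,2],yaw,tilt,n)
T=now(); y0=85.8
path([st((.617,-.152,.14),y0,-45,6),st((.50,-.05,.14),93.5,45,12),st((.50,-.05,.03),93.5,45,4)])
E
```

```text
6 x [-0.01402, -0.00036, -0.01426] [0.073, -0.03, -0.001]
12 x [0.01282, -0.00988, -0.00064] [0.0, 7.488, -0.713]
4 x [-0.01945, -0.0, 0.01945] [0.0, -0.0, 0.0]
```

Emit:
{"api": "move_arm", "payload": {
  "series": [
    [[-0.014, -0.0004, -0.0142], [0, 0, 0], 0.05],
    [[-0.014, -0.0004, -0.0142], [0, 0, 0], 0.05],
    [[-0.014, -0.0004, -0.0142], [0, 0, 0], 0.05],
    [[-0.014, -0.0004, -0.0142], [0, 0, 0], 0.05],
    [[-0.014, -0.0004, -0.0142], [0, 0, 0], 0.05],
    [[-0.014, -0.0004, -0.0142], [0, 0, 0], 0.05]
  ]
}}

```text
clock: 8.7
ee_pos: [0.6149, -0.1714, 0.1221]
orientation: [3.133, 0.782, 1.497]
ft_force: [0.5, -0.7, -1.7]
width: 0.0557
```

Emit:
{"api": "move_arm", "payload": {
  "series": [
    [[0.0128, -0.0099, -0.0006], [0, 7.5, -0.7], 0.05],
    [[0.0128, -0.0099, -0.0006], [0, 7.5, -0.7], 0.05],
    [[0.0128, -0.0099, -0.0006], [0, 7.5, -0.7], 0.05],
    [[0.0128, -0.0099, -0.0006], [0, 7.5, -0.7], 0.05],
    [[0.0128, -0.0099, -0.0006], [0, 7.5, -0.7], 0.05],
    [[0.0128, -0.0099, -0.0006], [0, 7.5, -0.7], 0.05],
    [[0.0128, -0.0099, -0.0006], [0, 7.5, -0.7], 0.05],
    [[0.0128, -0.0099, -0.0006], [0, 7.5, -0.7], 0.05],
    [[0.0128, -0.0099, -0.0006], [0, 7.5, -0.7], 0.05],
    [[0.0128, -0.0099, -0.0006], [0, 7.5, -0.7], 0.05],
    [[0.0128, -0.0099, -0.0006], [0, 7.5, -0.7], 0.05],
    [[0.0128, -0.0099, -0.0006], [0, 7.5, -0.7], 0.05]
  ]
}}

```text
clock: 10.2
ee_pos: [0.4974, -0.0325, 0.1214]
orientation: [3.131, -0.793, 1.642]
ft_force: [-1.0, 0.4, -1.4]
width: 0.0555
```

```bash
python3 - <<'E'
from plan import *
np.set_printoptions(precision=4,suppress=True)
T=now(); print(T, np.round(bot.observe()["joints"],2), T[:3,:3]-R_of(93.5,45))
Ti=np.linalg.inv(T)
im,d,p=shot("top"); C=cloud(d,p); im2,_,_=shot("scene")
hsv=cv2.cvtColor(im,cv2.COLOR_RGB2HSV)
m=(C[...,2]>.10)&(C[...,2]<.19)&(hsv[...,1]>60)&(hsv[...,0]<30)
P=C[m]; print(len(P),P.min(0),P.max(0)); Q=P@Ti[:3,:3].T+Ti[:3,3]; print("tool",np.percentile(Q,[2,50,98],axis=0))
v,u=np.where(m); print(u.min(),u.max(),v.min(),v.max())
a=cv2.resize(im[140:260,210:330,::-1],(400,400),interpolation=cv2.INTER_CUBIC)
b=cv2.resize(im2[110:270,190:350,::-1],(400,400),interpolation=cv2.INTER_CUBIC)
cv2.imwrite("pics/t4.png",np.hstack([a,b]))
E
```

```text
[[-0.0501  0.9979 -0.04    0.4974]
 [ 0.7     0.0636  0.7113 -0.0325]
 [ 0.7124  0.0077 -0.7018  0.1214]
 [ 0.      0.      0.      1.    ]] [-0.61  0.69 -0.1   1.34  0.59  0.71] [[-0.007  -0.0002  0.0032]
 [-0.0058  0.0026  0.0055]
 [ 0.0053  0.0077  0.0053]]
2139 [ 0.4599 -0.4854  0.1001] [0.9055 0.3847 0.19  ]
tool [[-0.3271  0.2121 -0.3398]
 [-0.274   0.2776 -0.3006]
 [ 0.305   0.3647  0.2701]]
52 511 0 223
```

View pics/t4.png

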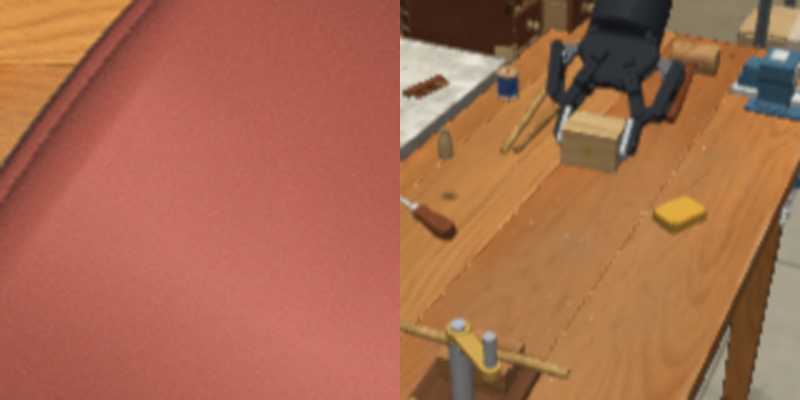

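The scene view shows the cap held and turned a quarter, with the marked face (mark near (586,152)) toward the camera. I'll locate that face in depth to check the tool offset.

```bash
python3 - <<'E'
from plan import *
np.set_printoptions(precision=1,suppress=True,linewidth=160)
T=now(); Ti=np.linalg.inv(T); im,d,p=shot("scene"); C=cloud(d,p)
print(T[:3,3]*1000)
# expected cap box pixels in full image: crop offset (190,110), scale .4
sub=(slice(110+42,110+70),slice(190+62,190+94))
P=C[sub].reshape(-1,3)*1000; I=im[sub].reshape(-1,3).astype(int)
ok=(I[:,0]-I[:,2]>30)&(P[:,2]>80)&(P[:,1]<0)&(P[:,1]>-120)&(np.abs(P[:,0]-500)<60)
P=P[ok]; print(len(P),P.min(0),P.max(0))
top=P[P[:,2]>np.percentile(P[:,2],75)]; fr=P[P[:,1]>np.percentile(P[:,1],50)]
print("front med",np.median(fr,0)); print("pct",np.percentile(P,[2,50,98],axis=0))
from collections import Counter
print(np.histogram(P[:,2],bins=10)); print(np.histogram(P[:,1],bins=10)); print(np.histogram(P[:,0],bins=10))
print("pred centre",(T[:3,3]-.027*T[:3,2])*1000)
E
```

```text
[496.5 -33.1 119.3]
533 [458.1 -82.7 118.8] [547.3 -30.2 175.2]
front med [500.6 -33.3 140. ]
pct [[468.5 -71.6 121.3]
 [495.5 -35.  150.6]
 [527.4 -30.7 160.5]]
(array([ 37,  53,  48,  52,  47,  46,  65, 183,   0,   2]), array([118.8, 124.4, 130.1, 135.7, 141.4, 147. , 152.7, 158.3, 164. , 169.6, 175.2]))
(array([  3,   7,  20,  23,  24,  34,  27,  30,  72, 293]), array([-82.7, -77.5, -72.2, -67. , -61.7, -56.5, -51.2, -46. , -40.7, -35.5, -30.2]))
(array([ 5, 86, 81, 79, 79, 76, 80, 41,  3,  3]), array([458.1, 467. , 475.9, 484.8, 493.8, 502.7, 511.6, 520.5, 529.4, 538.4, 547.3]))
pred centre [497.6 -52.4 138.3]
```

Emit:
{"api": "move_arm", "payload": {
  "series": [
    [[-0.0128, -0.0001, 0.0126], [0, 0, 0], 0.05],
    [[-0.0128, -0.0001, 0.0126], [0, 0, 0], 0.05],
    [[-0.0128, -0.0001, 0.0126], [0, 0, 0], 0.05],
    [[-0.0128, -0.0001, 0.0126], [0, 0, 0], 0.05],
    [[-0.0128, -0.0001, 0.0126], [0, 0, 0], 0.05],
    [[-0.0128, -0.0001, 0.0126], [0, 0, 0], 0.05],
    [[-0.0024, 0, 0.0024], [0, 0, 0], 0.05],
    [[-0.0024, 0, 0.0024], [0, 0, 0], 0.05],
    [[-0.0024, 0, 0.0024], [0, 0, 0], 0.05],
    [[0, 0, 0], [0, 0, 0], 0.05]
  ]
}}

```text
clock: 11.6
ee_pos: [0.4976, -0.0325, 0.002]
orientation: [3.133, -0.79, 1.641]
ft_force: [-0.2, 0.1, -1.2]
width: 0.0558
```

Emit:
{"api": "move_arm", "payload": {
  "series": [
    [[-0.001, 0, 0.001], [0, 0, 0], 0.05],
    [[0, 0, 0], [0, 0, 0], 0.0854],
    [[0, 0, 0], [0, 0, 0], 0.0854],
    [[0, 0, 0], [0, 0, 0], 0.0854],
    [[0, 0, -0.02], [0, 0, 0], 0.0854],
    [[0, 0, -0.03], [0, 0, 0], 0.0854],
    [[0, 0, -0.04], [0, 0, 0], 0.0854],
    [[0, 0, -0.03], [0, 0, 0], 0.0854],
    [[0, 0, 0], [0, 0, 0], 0.0854]
  ]
}}

```text
clock: 12.72
ee_pos: [0.5032, -0.1192, 0.0854]
orientation: [3.131, -0.789, 1.641]
ft_force: [0.1, 0.7, 0.2]
width: 0.0855
```

```bash
cat > capf.py <<'E'
from plan import *
np.set_printoptions(precision=1,suppress=True,linewidth=160)
def capbox(lo,hi,name="scene"):
    im,d,p=shot(name); C=cloud(d,p)*1000; I=im.astype(int)
    m=(I[...,0]-I[...,2]>20)&np.all((C>lo)&(C<hi),axis=-1)
    P=C[m]; return P,im
E
python3 - <<'E'
from capf import *
P,im=capbox((430,-120,6),(560,30,60))
print(len(P),np.percentile(P,[3,50,97],axis=0))
t=P[P[:,2]>35]; 
if len(t)>20: print("top",len(t),cv2.minAreaRect(t[:,:2].astype(np.float32)))
f=P[(P[:,2]<33)&(P[:,2]>10)]; print("front",np.percentile(f,[5,50,95],axis=0))
K=.027
def st(c,yaw,tilt,n): return (np.array(c)+K*R_of(yaw,tilt)[:,2],yaw,tilt,n)
c=np.array([.4978,-.0525,.020]); z=R_of(93.5,-20)[:,2]
path([st(c-.09*z,93.5,-20,10),st(c,93.5,-20,5)])
E
```

```text
459 [[470.3 -69.7   8.2]
 [495.  -35.9  35.4]
 [524.2 -30.7  43. ]]
top 235 ((498.3909606933594, -50.93450164794922), (55.922088623046875, 43.36248779296875), 2.296156644821167)
front [[470.1 -58.9  11.5]
 [491.8 -33.5  21.6]
 [521.8 -30.8  31.9]]
10 x [0.00869, -6e-05, 0.00307] [0.034, -6.526, 0.019]
5 x [0.0, 0.0, 0.018] [-0.0, -0.0, -0.0]
```

Emit:
{"api": "move_arm", "payload": {
  "series": [
    [[0.0087, 0, 0.0031], [0, -6.5, 0], 0.0854],
    [[0.0087, 0, 0.0031], [0, -6.5, 0], 0.0854],
    [[0.0087, 0, 0.0031], [0, -6.5, 0], 0.0854],
    [[0.0087, 0, 0.0031], [0, -6.5, 0], 0.0854],
    [[0.0087, 0, 0.0031], [0, -6.5, 0], 0.0854],
    [[0.0087, 0, 0.0031], [0, -6.5, 0], 0.0854],
    [[0.0087, 0, 0.0031], [0, -6.5, 0], 0.0854],
    [[0.0087, 0, 0.0031], [0, -6.5, 0], 0.0854],
    [[0.0087, 0, 0.0031], [0, -6.5, 0], 0.0854],
    [[0.0087, 0, 0.0031], [0, -6.5, 0], 0.0854],
    [[0, 0, 0], [0, 0, 0], 0.0854]
  ]
}}

```text
clock: 14.15
ee_pos: [0.4948, -0.0277, 0.0775]
orientation: [3.14, 0.343, 1.639]
ft_force: [0.2, 0.6, 0.1]
width: 0.0853
```

```bash
python3 - <<'E'
from capf import *
K=.027
def st(c,yaw,tilt,n): return (np.array(c)+K*R_of(yaw,tilt)[:,2],yaw,tilt,n)
c=np.array([.4978,-.0525,.020])
T=now(); print(np.round(bot.observe()["joints"],2)); path([st(c,93.5,-20,5)])
Ti=np.linalg.inv(T)@np.r_[c,1]; print("cap in tool mm",Ti*1000)
E
python3 tips.py
```

```text
[ 0.   0.4 -0.5  0.7 -0.3  1.5]
5 x [-0.00083, 0.00024, 0.01791] [0.049, -0.065, 0.073]
cap in tool mm [  -4.2    1.1   62.5 1000. ]
tcp [494.8 -27.7  77.5] q [ 0.   0.4 -0.5  0.7 -0.3  1.5]
top 1 34 tip z [-31.6 -31.3 -29.1 -28.5] x [-12.   -4.3] y [42.8 55.2]
top -1 32 tip z [-30.2 -30.2 -29.9 -29.9] x [-12.4  -1.8] y [-55.2 -43.1]
scene 1 47 tip z [-35.6 -35.6 -33.3 -32.2] x [-10.1   8.8] y [42.8 53.5]
scene -1 41 tip z [-34.4 -34.3 -32.1 -32. ] x [-0.3  9. ] y [-55.5 -44.1]
```

Emit:
{"api": "move_arm", "payload": {
  "series": [
    [[-0.0008, 0.0002, 0.0179], [0, 0, 0], 0.0854],
    [[-0.0008, 0.0002, 0.0179], [0, 0, 0], 0.0854],
    [[-0.0008, 0.0002, 0.0179], [0, 0, 0], 0.0854],
    [[-0.0008, 0.0002, 0.0179], [0, 0, 0], 0.0854],
    [[-0.0008, 0.0002, 0.0179], [0, 0, 0], 0.0854],
    [[0, 0, 0], [0, 0, 0], 0.0854]
  ]
}}

```text
clock: 15.0
ee_pos: [0.4994, -0.0652, -0.0044]
orientation: [3.138, 0.342, 1.631]
ft_force: [-0.0, 0.5, 0.3]
width: 0.0852
```

Emit:
{"api": "move_arm", "payload": {
  "series": [
    [[0, 0, 0], [0, 0, 0], 0.05],
    [[0, 0, 0], [0, 0, 0], 0.05],
    [[0, 0, 0], [0, 0, 0], 0.05],
    [[0, 0, 0], [0, 0, 0], 0.05],
    [[0, 0, 0], [0, 0, 0], 0.05],
    [[0, 0, 0], [0, 0, 0], 0.05]
  ]
}}

```text
clock: 15.75
ee_pos: [0.501, -0.0641, -0.0027]
orientation: [3.134, 0.345, 1.633]
ft_force: [-1.5, -0.6, 6.5]
width: 0.0551
```

```bash
python3 - <<'E'
from capf import *
T=now(); print(T[:3,3]*1000,bot.observe()["ft_force"])
c=np.array([.4978,-.0525,.020]); k=(np.linalg.inv(T)@np.r_[c,1])[:3]; print("cap in tool mm",k*1000)
# fixed tool->cap offset k; target orientation: keep cap axes square: rotate by +90 about tool y from the present
def st(c,yaw,tilt,n):
    return (np.array(c)-R_of(yaw,tilt)@np.array([k[0],0,k[2]]),yaw,tilt,n)
path([st((.4978,-.0525,.11),93.5,-20,4),st((.51,.09,.13),93.5,70,12),st((.5102,.1574,.10),93.5,70,5)])
E
```

```text
[501.  -64.1  -2.7] [-1.5 -0.6  6.5]
cap in tool mm [  3.4  -2.3 -25.4]
4 x [-0.00766, -0.00054, -0.02117] [0.106, -0.065, 0.008]
12 x [0.01621, 0.00174, 0.00325] [-0.0, 7.5, 0.0]
5 x [-0.00104, 0.00086, 0.01469] [-0.0, 0.0, 0.0]
```

Emit:
{"api": "move_arm", "payload": {
  "series": [
    [[-0.0077, -0.0005, -0.0212], [0.1, -0.1, 0], 0.05],
    [[-0.0077, -0.0005, -0.0212], [0.1, -0.1, 0], 0.05],
    [[-0.0077, -0.0005, -0.0212], [0.1, 0, 0], 0.05],
    [[-0.0077, -0.0005, -0.0212], [0.1, 0, 0], 0.05],
    [[0, 0, 0], [0, 0, 0], 0.05]
  ]
}}

```text
clock: 16.38
ee_pos: [0.4995, -0.0642, 0.0881]
orientation: [3.139, 0.347, 1.632]
ft_force: [-0.3, -0.1, -1.2]
width: 0.0552
```

Emit:
{"api": "move_arm", "payload": {
  "series": [
    [[0.0162, 0.0017, 0.0033], [0, 7.5, 0], 0.05],
    [[0.0162, 0.0017, 0.0033], [0, 7.5, 0], 0.05],
    [[0.0162, 0.0017, 0.0033], [0, 7.5, 0], 0.05],
    [[0.0162, 0.0017, 0.0033], [0, 7.5, 0], 0.05],
    [[0.0162, 0.0017, 0.0033], [0, 7.5, 0], 0.05],
    [[0.0162, 0.0017, 0.0033], [0, 7.5, 0], 0.05],
    [[0.0162, 0.0017, 0.0033], [0, 7.5, 0], 0.05],
    [[0.0162, 0.0017, 0.0033], [0, 7.5, 0], 0.05],
    [[0.0162, 0.0017, 0.0033], [0, 7.5, 0], 0.05],
    [[0.0162, 0.0017, 0.0033], [0, 7.5, 0], 0.05],
    [[0.0162, 0.0017, 0.0033], [0, 7.5, 0], 0.05],
    [[0.0162, 0.0017, 0.0033], [0, 7.5, 0], 0.05]
  ]
}}

```text
clock: 17.88
ee_pos: [0.5078, 0.1128, 0.1166]
orientation: [-3.139, -1.227, 1.629]
ft_force: [-1.0, 0.6, -0.8]
width: 0.055
```

```bash
python3 - <<'E'
from capf import *
T=now(); s=bot.observe(); print(T[:3,3]*1000,s["ft_force"],s["width"],np.round(s["joints"]*100)/100); print((T[:3,:3]-R_of(93.5,70))*1000)
im,d,p=shot("scene"); im2,d2,p2=shot("top")
np.savez("s5.npz",im=im,c=cloud(d,p)*1000,im2=im2,c2=cloud(d2,p2)*1000)
a=cv2.resize(im[170:310,150:290,::-1],(400,400),interpolation=cv2.INTER_CUBIC)
b=cv2.resize(im2[140:260,140:260,::-1],(400,400),interpolation=cv2.INTER_CUBIC)
cv2.imwrite("pics/t5.png",np.hstack([a,b]))
E
```

```text
[507.8 112.8 116.6] [-1.   0.6 -0.8] 0.05502414119969296 [-0.5  0.9 -0.1  1.5  0.9  0.5]
[[ 1.2  0.   0.1]
 [-5.2 -0.5  1.9]
 [ 1.9 -0.8  5.3]]
```

View pics/t5.png

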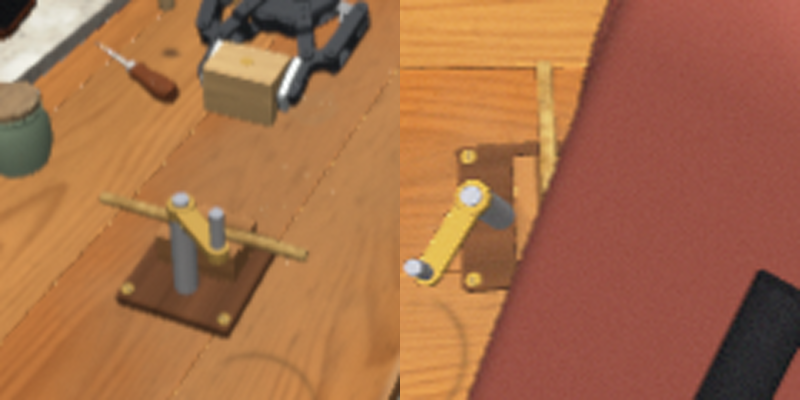

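```bash
python3 - <<'E'
from capf import *
z=np.load("s5.npz"); C=z["c"]; I=z["im"].astype(int)
m=(I[...,0]-I[...,2]>25)&np.all((C>(460,40,100))&(C<(560,125,175)),axis=-1); P=C[m]
print(len(P)); h=np.histogram(P[:,2],bins=12); print(h)
zt=np.median(P[P[:,2]>np.percentile(P[:,2],60)][:,2]); 
t=P[np.abs(P[:,2]-zt)<3.5]; print("top",zt,len(t),cv2.minAreaRect(t[:,:2].astype(np.float32)))
A=np.c_[t[:,:2]-t[:,:2].mean(0),np.ones(len(t))]; print("tilt slopes",np.linalg.lstsq(A,t[:,2],rcond=None)[0])
f=P[(P[:,2]<zt-6)]; print("front",np.percentile(f,[5,50,95],axis=0)); 
A=np.c_[f[:,0]-500,f[:,2]-130,np.ones(len(f))]; print("front y = a*(x-500)+b*(z-130)+c",np.round(np.linalg.lstsq(A,f[:,1],rcond=None)[0],3))
# clamp from both scene frames
z0=np.load("scene0.npz"); C0=z0["c"]*1000; I0=z0["im"].astype(int)
def rect(m,l): 
    P=C0[m]; print(l,len(P),cv2.minAreaRect(P[:,:2].astype(np.float32)),np.median(P,0))
B=np.all((C0>(410,80,-5))&(C0<(610,260,140)),axis=-1)
rect(B&(C0[...,2]>9)&(C0[...,2]<15),"board")
rect(B&(C0[...,2]>42.5)&(C0[...,2]<52)&(C0[...,1]<172)&(C0[...,0]<620),"blank")
rect(B&(C0[...,2]>116)&(C0[...,2]<130),"pin")
rect(B&(C0[...,2]>86)&(C0[...,2]<99)&(C0[...,0]>470),"keeperbar")
E
```

```text
723
(array([ 29,  47,  50,  54,  55,  56,  52,  56, 262,  59,   0,   3]), array([109.5, 114.1, 118.7, 123.2, 127.8, 132.4, 137. , 141.6, 146.2, 150.7, 155.3, 159.9, 164.5]))
top 150.13844152078622 313 ((498.7561950683594, 86.36141967773438), (82.53129577636719, 50.41268539428711), 20.689287185668945)
tilt slopes [  0.   -0.  149.9]
front [[470.4  70.6 112.7]
 [504.1 108.5 128.3]
 [535.6 111.  142.4]]
front y = a*(x-500)+b*(z-130)+c [  0.2  -0.2 102.8]
board 729 ((508.95440673828125, 171.66940307617188), (92.11417388916016, 100.10663604736328), 3.535329818725586) [494.9 199.6  13.3]
blank 177 ((515.1011352539062, 153.30885314941406), (168.6554718017578, 29.718067169189453), 0.04075610265135765) [486.8 158.7  45. ]
pin 33 ((464.0530700683594, 220.1189422607422), (9.47970199584961, 8.74925422668457), 84.36580657958984) [463.7 221.3 123.3]
keeperbar 157 ((491.1994934082031, 206.619384765625), (18.932880401611328, 54.10054016113281), 52.34141159057617) [493.6 204.   94.4]
```

```bash
python3 - <<'E'
from capf import *
z=np.load("s5.npz"); C=z["c"]; im=z["im"]
hsv=cv2.cvtColor(im,cv2.COLOR_RGB2HSV)
m=(hsv[...,1]>70)&(hsv[...,2]>70)&np.all((C>(465,50,105))&(C<(555,125,160)),axis=-1)
n,l,s,_=cv2.connectedComponentsWithStats(m.astype(np.uint8),connectivity=4); k=1+np.argmax(s[1:,4]); m=l==k; P=C[m]
t=P[P[:,2]>147.5]; print("top",len(t),np.median(t,0),cv2.minAreaRect(t[:,:2].astype(np.float32)))
t2=t[(t[:,1]>75)&(t[:,1]<105)]; print("top x edges",np.percentile(t2[:,0],[1,3,97,99]), "y",np.percentile(t[:,1],[1,3,97,99]))
f=P[(P[:,2]<144)&(P[:,1]>104)]; print("front",len(f),np.percentile(f,[1,3,50,97,99],axis=0))
A=np.c_[f[:,0]-505,f[:,2]-130,np.ones(len(f))]; r=np.linalg.lstsq(A,f[:,1],rcond=None)[0]; print("yaw deg",np.degrees(np.arctan(r[0])),"pitch",np.degrees(np.arctan(r[1])),"y at centre",r[2])
A=np.c_[t[:,0]-505,t[:,1]-90,np.ones(len(t))]; r=np.linalg.lstsq(A,t[:,2],rcond=None)[0]; print("top slopes deg",np.degrees(np.arctan(r[:2])),r[2])
b=(hsv[...,1]>120)&(hsv[...,2]>130)&m&(C[...,2]>146); print("brass?",b.sum(),np.median(C[b],0) if b.any() else "")
E
```

```text
top 290 [507.6  91.2 150.1] ((508.4186096191406, 90.30480194091797), (54.30670928955078, 43.508399963378906), 3.9033100605010986)
top x edges [481.4 482.  533.7 535.2] y [ 69.5  71.8 109.7 110.3]
front 303 [[480.2 104.7 110.9]
 [481.  105.7 112.1]
 [506.5 109.  127.5]
 [533.4 111.3 142.7]
 [534.6 111.8 143.2]]
yaw deg 3.8454042979031544 pitch 0.6286056451349528 y at centre 108.72907110839658
top slopes deg [ 0.4 -0.2] 150.03865187814134
brass? 13 [509.3  86.3 150. ]
```

```bash
python3 - <<'E'
from capf import *
T=now(); print(T[:3,:3].T@np.array([1.6,68.5,-30])/8, (T[:3,:3].T).round(3))
E
```

```text
[-0.7  0.7  9.3] [[-0.   0.3  0.9]
 [ 1.   0.1 -0. ]
 [-0.1  0.9 -0.3]]
```

Emit:
{"api": "move_arm", "payload": {
  "series": [
    [[-0.0007, 0.0007, 0.0093], [0, 0, 0], 0.05],
    [[-0.0007, 0.0007, 0.0093], [0, 0, 0], 0.05],
    [[-0.0007, 0.0007, 0.0093], [0, 0, 0], 0.05],
    [[-0.0007, 0.0007, 0.0093], [0, 0, 0], 0.05],
    [[-0.0007, 0.0007, 0.0093], [0, 0, 0], 0.05],
    [[-0.0007, 0.0007, 0.0093], [0, 0, 0], 0.05],
    [[-0.0007, 0.0007, 0.0093], [0, 0, 0], 0.05],
    [[-0.0007, 0.0007, 0.0093], [0, 0, 0], 0.05],
    [[0, 0, 0], [0, 0, 0], 0.05]
  ]
}}

```text
clock: 19.1
ee_pos: [0.5087, 0.1816, 0.0863]
orientation: [-3.137, -1.224, 1.629]
ft_force: [-0.5, 1.1, -1.1]
width: 0.0554
```

```bash
cat > fit.py <<'E'
from capf import *
im,d,p=shot("scene"); C=cloud(d,p)*1000; hsv=cv2.cvtColor(im,cv2.COLOR_RGB2HSV)
T=now(); R=T[:3,:3]; k=np.array([.0034,0,-.0254]); cc=(T[:3,3]+R@k)*1000
print("tcp",T[:3,3]*1000,"model centre",cc,"toolY yaw",np.degrees(np.arctan2(R[1,1],R[0,1])),bot.observe()["ft_force"])
zt=cc[2]+20
m=(hsv[...,1]>60)&(hsv[...,2]>70)&(np.abs(C[...,2]-zt-1.5)<3.5)&(np.abs(C[...,0]-cc[0])<40)&(np.abs(C[...,1]-cc[1])<24)
n,l,s,_=cv2.connectedComponentsWithStats(m.astype(np.uint8),connectivity=4); m=l==1+np.argmax(s[1:,4])
t=C[m]; r=cv2.minAreaRect(t[:,:2].astype(np.float32)); print("cap top",len(t),r,"z",np.median(t[:,2]))
A=np.c_[t[:,0]-510,t[:,1]-158,np.ones(len(t))]; q=np.linalg.lstsq(A,t[:,2],rcond=None)[0]; print("slopes deg",np.degrees(np.arctan(q[:2])))
# blank ends beyond bed: centre line y at both ends
for lo,hi in((428,470),(552,594)):
    w=C[(C[...,0]>lo)&(C[...,0]<hi)&(np.abs(C[...,1]-158)<14)&(C[...,2]>30)&(C[...,2]<50)]
    tt=w[w[:,2]>42]; 
    if len(tt)>5: print("blank",lo,len(w),len(tt),"x",tt[:,0].mean(),"y mid of extent",np.percentile(w[:,1],[3,97]),"top y",tt[:,1].mean())
cv2.imwrite("pics/fit.png",cv2.resize(im[200:300,160:260,::-1],(500,500),interpolation=cv2.INTER_CUBIC))
E
python3 fit.py
```

```text
tcp [508.9 181.2  86.4] model centre [510.4 158.5  98.3] toolY yaw 3.5499448251561643 [ 0.9  0.6 -1.2]
cap top 376 ((509.6747131347656, 158.50010681152344), (56.83346176147461, 41.85722732543945), 2.128467559814453) z 119.71793521782615
slopes deg [ 0.3 -1.2]
blank 428 89 69 x 448.7926901967903 y mid of extent [150.6 160.3] top y 156.0293330281998
blank 552 77 61 x 572.9692217872197 y mid of extent [158.4 167.5] top y 163.5357974353521
```

View pics/fit.png

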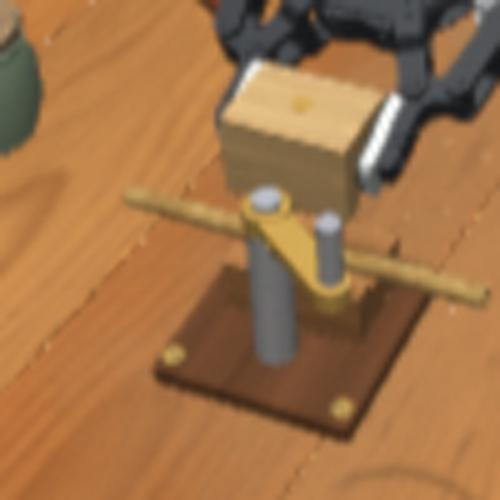

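```bash
python3 - <<'E'
from capf import *
np.set_printoptions(precision=5)
T=now(); print(T[:3,:3].T@np.array([0,.6,-32])/5, T[:3,:3].T@np.array([0,0,-1.]))
E
```

```text
[-5.9774   0.01564  2.29017] [-0.94034  0.00128  0.34024]
```

Emit:
{"api": "move_arm", "payload": {
  "series": [
    [[-0.006, 0, 0.0023], [0, 0, 0], 0.05],
    [[-0.006, 0, 0.0023], [0, 0, 0], 0.05],
    [[-0.006, 0, 0.0023], [0, 0, 0], 0.05],
    [[-0.006, 0, 0.0023], [0, 0, 0], 0.05],
    [[-0.006, 0, 0.0023], [0, 0, 0], 0.05],
    [[0, 0, 0], [0, 0, 0], 0.05]
  ]
}}

```text
clock: 19.9
ee_pos: [0.5089, 0.1816, 0.0539]
orientation: [-3.136, -1.224, 1.627]
ft_force: [-0.1, -0.2, -1.1]
width: 0.0551
```

```bash
python3 fit.py
```

```text
tcp [509.  181.5  54.2] model centre [510.4 158.9  66.1] toolY yaw 3.515330736465481 [ 0.1 -0.3  0. ]
cap top 351 ((510.16473388671875, 158.25682067871094), (56.0052490234375, 41.09857940673828), 4.537395477294922) z 87.34484392797026
slopes deg [ 0.4 -0.7]
blank 428 89 67 x 449.2578649080267 y mid of extent [151.  159.9] top y 155.86767037405832
blank 552 76 63 x 572.9582586892832 y mid of extent [159.3 167.8] top y 163.66190611448542
```

Emit:
{"api": "move_arm", "payload": {
  "series": [
    [[-0.001, 0, 0.0006], [0, 0, 0], 0.05],
    [[-0.001, 0, 0.0006], [0, 0, 0], 0.05],
    [[-0.001, 0, 0.0004], [0, 0, 0], 0.05],
    [[-0.001, 0, 0.0004], [0, 0, 0], 0.05],
    [[0, 0, 0], [0, 0, 0], 0.05]
  ]
}}

```text
clock: 20.58
ee_pos: [0.509, 0.182, 0.0499]
orientation: [-3.138, -1.224, 1.629]
ft_force: [0.2, -0.2, -1.7]
width: 0.0557
```

Emit:
{"api": "move_arm", "payload": {
  "series": [
    [[-0.0009, 0, 0.0003], [0, 0, 0], 0.05],
    [[-0.0009, 0, 0.0003], [0, 0, 0], 0.05],
    [[0, 0, 0], [0, 0, 0], 0.05]
  ]
}}

```text
clock: 20.95
ee_pos: [0.5091, 0.1821, 0.0487]
orientation: [-3.137, -1.225, 1.627]
ft_force: [-1.3, -1.5, 6.4]
width: 0.0554
```

Emit:
{"api": "move_arm", "payload": {
  "series": [
    [[0, 0, 0], [0, 0, 0], 0.062],
    [[0, 0, 0], [0, 0, 0], 0.07],
    [[0, 0, 0], [0, 0, 0], 0.08],
    [[0, 0, 0], [0, 0, 0], 0.08]
  ]
}}

```text
clock: 21.45
ee_pos: [0.5091, 0.1819, 0.048]
orientation: [-3.139, -1.223, 1.629]
ft_force: [0.1, -0.4, -0.1]
width: 0.0796
```

```bash
python3 fit.py
```

```text
tcp [509.  181.9  48. ] model centre [510.4 159.3  59.8] toolY yaw 3.5194031238143824 [ 0.4 -0.1  0.6]
cap top 335 ((510.7598876953125, 158.05630493164062), (56.714500427246094, 40.649024963378906), 4.283050537109375) z 81.48770566369684
slopes deg [ 0.3 -0.3]
blank 428 91 67 x 449.2234296434806 y mid of extent [150.  159.9] top y 155.72590884208836
blank 552 77 61 x 572.6514163177915 y mid of extent [158.4 166.9] top y 163.66145731581847
```

Emit:
{"api": "move_arm", "payload": {
  "series": [
    [[0, 0, -0.01], [0, 0, 0], 0.08],
    [[0, 0, -0.02], [0, 0, 0], 0.08],
    [[0, 0, -0.03], [0, 0, 0], 0.08],
    [[0, 0, -0.03], [0, 0, 0], 0.08],
    [[0, 0, -0.03], [0, 0, 0], 0.08],
    [[0, 0, 0], [0, 0, 0], 0.04]
  ]
}}

```text
clock: 22.25
ee_pos: [0.5169, 0.0669, 0.0893]
orientation: [3.14, -1.223, 1.631]
ft_force: [0.4, 1.4, 0.6]
width: 0.0638
```

```bash
python3 fit.py | grep -v model;  python3 - <<'E'
from plan import *
print(np.round(bot.observe()["joints"],2).tolist())
path([((.49,.06,.20),110,0,9),((.464,.219,.16),150.4,0,8),((.464,.219,.088),150.4,0,4)])
E
```

```text
[-0.56, 1.02, -0.0, 1.56, 0.88, 0.45]
9 x [0.00802, -0.00231, -0.01051] [1.124, -7.73, -1.608]
8 x [0.01808, 0.00977, 0.005] [0.0, 0.0, -5.05]
4 x [-0.0, -0.0, 0.018] [-0.0, 0.0, 0.0]Traceback (most recent call last):
  File "fit.py", line 7, in <module>
    n,l,s,_=cv2.connectedComponentsWithStats(m.astype(np.uint8),connectivity=4); m=l==1+np.argmax(s[1:,4])
                                                                                        ~~~~~~~~~^^^^^^^^^
    return _wrapfunc(a, 'argmax', axis=axis, out=out, **kwds)
    return bound(*args, **kwds)
ValueError: attempt to get argmax of an empty sequence
```

Emit:
{"api": "move_arm", "payload": {
  "series": [
    [[0.008, -0.0023, -0.0105], [1.1, -7.7, -1.6], 0.03],
    [[0.008, -0.0023, -0.0105], [1.1, -7.7, -1.6], 0.03],
    [[0.008, -0.0023, -0.0105], [1.1, -7.7, -1.6], 0.03],
    [[0.008, -0.0023, -0.0105], [1.1, -7.7, -1.6], 0.03],
    [[0.008, -0.0023, -0.0105], [1.1, -7.7, -1.6], 0.03],
    [[0.008, -0.0023, -0.0105], [1.1, -7.7, -1.6], 0.03],
    [[0.008, -0.0023, -0.0105], [1.1, -7.7, -1.6], 0.03],
    [[0.008, -0.0023, -0.0105], [1.1, -7.7, -1.6], 0.03],
    [[0.008, -0.0023, -0.0105], [1.1, -7.7, -1.6], 0.03],
    [[0, 0, 0], [0, 0, 0], 0.03]
  ]
}}

```text
clock: 23.55
ee_pos: [0.4889, 0.0635, 0.2006]
orientation: [3.138, -0.004, 1.924]
ft_force: [-0.5, -0.9, 0.2]
width: 0.03
```

```bash
python3 - <<'E'
from capf import *
np.set_printoptions(precision=3)
s=bot.observe(); print(s["ee_pos"],s["joints"],s["width"])
path([((.464,.219,.16),150.4,0,8),((.464,.219,.088),150.4,0,4)])
z=shot("scene"); C=cloud(z[1],z[2])*1000
t=C[np.all((C>(465,125,74))&(C<(555,182,88)),axis=-1)]; print("cap top",len(t),cv2.minAreaRect(t[:,:2].astype(np.float32)),np.median(t[:,2]))
q=C[np.all((C>(440,190,112))&(C<(490,245,135)),axis=-1)]; print("pin",np.median(q,0),cv2.minAreaRect(q[:,:2].astype(np.float32)))
z=shot("top"); C=cloud(z[1],z[2])*1000
t=C[np.all((C>(465,125,74))&(C<(555,182,88)),axis=-1)]; print("cap top(top)",len(t),cv2.minAreaRect(t[:,:2].astype(np.float32)) if len(t) else 0)
cv2.imwrite("pics/t7.png",cv2.resize(z[0][140:260,130:250,::-1],(480,480),interpolation=cv2.INTER_CUBIC))
E
```

```text
[0.489 0.064 0.201] [-0.023  0.241 -0.274  1.054  0.005  1.195] 0.029970816370195136
8 x [0.0176, 0.00963, 0.00514] [0.037, -0.02, -5.02]
4 x [-0.0, -0.0, 0.018] [-0.0, 0.0, 0.0]
cap top 354 ((510.6208801269531, 157.97705078125), (56.65290832519531, 41.05302047729492), 5.581504821777344) 81.43796518487056
pin [462.984 222.224 120.761] ((464.376708984375, 219.84988403320312), (9.175658226013184, 10.284821510314941), 81.79601287841797)
cap top(top) 0 0
```

Emit:
{"api": "move_arm", "payload": {
  "series": [
    [[0.0176, 0.0096, 0.0051], [0, 0, -5], 0.03],
    [[0.0176, 0.0096, 0.0051], [0, 0, -5], 0.03],
    [[0.0176, 0.0096, 0.0051], [0, 0, -5], 0.03],
    [[0.0176, 0.0096, 0.0051], [0, 0, -5], 0.03],
    [[0.0176, 0.0096, 0.0051], [0, 0, -5], 0.03],
    [[0.0176, 0.0096, 0.0051], [0, 0, -5], 0.03],
    [[0.0176, 0.0096, 0.0051], [0, 0, -5], 0.03],
    [[0.0176, 0.0096, 0.0051], [0, 0, -5], 0.03],
    [[0, 0, 0], [0, 0, 0], 0.03]
  ]
}}

```text
clock: 24.78
ee_pos: [0.4648, 0.2161, 0.1585]
orientation: [3.138, -0.005, 2.617]
ft_force: [-0.5, -0.1, -0.8]
width: 0.03
```

```bash
python3 - <<'E'
from capf import *
np.set_printoptions(precision=1)
T=now(); Ti=np.linalg.inv(T); print(T[:3,3]*1000)
path([((.464,.219,.125),150.4,0,3),((.464,.219,.088),150.4,0,4)])
z=shot("scene"); C=cloud(z[1],z[2]); Q=(C@Ti[:3,:3].T+Ti[:3,3])*1000; im=z[0]
m=(np.abs(Q[...,0])<16)&(np.abs(Q[...,1])<45)&(Q[...,2]>-60)&(C[...,2]>.127)
q=Q[m]; o=np.argsort(-q[:,2])[:20]; print(np.c_[q[o],C[m][o]*1000])
cv2.imwrite("pics/t8.png",cv2.resize(im[150:310,140:300,::-1],(560,560),interpolation=cv2.INTER_CUBIC))
E
```

```text
[464.8 216.1 158.5]
3 x [0.00069, 0.00069, 0.01117] [0.073, -0.102, -0.16]
4 x [-0.0, 0.0, 0.00925] [-0.0, 0.0, 0.0]
[[ -0.1  20.2 -13.9 475.1 233.4 172.5]
 [  4.5 -16.1 -14.2 452.9 204.3 172.7]
 [ -9.4 -16.3 -14.2 464.8 197.2 172.6]
 [ -2.  -16.  -14.5 458.6 201.1 173. ]
 [  8.6 -15.6 -14.8 449.6 206.7 173.3]
 [ -5.1 -15.8 -14.9 461.4 199.8 173.3]
 [  1.9 -15.7 -14.9 455.4 203.4 173.4]
 [  4.7  20.9 -15.3 471.3 236.4 173.9]
 [  8.8  15.2 -15.5 464.9 233.5 174.1]
 [  8.5  21.  -15.8 468.  238.4 174.4]
 [  9.7  19.7 -16.  466.4 237.9 174.6]
 [ 10.2 -18.9 -16.7 446.6 204.7 175.1]
 [  4.9 -15.9 -16.8 452.7 204.6 175.2]
 [  9.6  17.6 -17.1 465.4 236.  175.7]
 [ -1.4 -15.7 -17.3 458.2 201.7 175.8]
 [ 10.  -16.9 -17.4 447.7 206.3 175.9]
 [  4.7  20.7 -17.5 471.2 236.2 176.1]
 [ -4.6 -15.6 -17.6 461.1 200.2 176. ]
 [  9.2 -15.3 -17.6 449.2 207.3 176.1]
 [  8.2  20.8 -17.6 468.2 238.  176.3]]
```

View pics/t8.png

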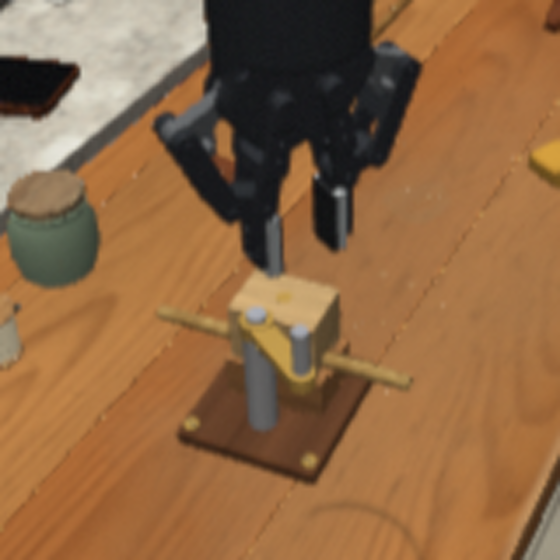

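Emit:
{"api": "move_arm", "payload": {
  "series": [
    [[0.0007, 0.0007, 0.011], [0, 0, 0], 0.03],
    [[0.0007, 0.0007, 0.011], [0, 0, 0], 0.03],
    [[0.0007, 0.0007, 0.011], [0, 0, 0], 0.03],
    [[0, 0, 0.01], [0, 0, 0], 0.03],
    [[0, 0, 0.01], [0, 0, 0], 0.03],
    [[0, 0, 0.01], [0, 0, 0], 0.03],
    [[0, 0, 0.009], [0, 0, 0], 0.03],
    [[0, 0, 0], [0, 0, 0], 0.013],
    [[0, 0, 0], [0, 0, 0], 0.013],
    [[0, 0, 0], [0, 0, 0], 0.013]
  ],
  "squeeze": 20
}}

```text
clock: 26.08
ee_pos: [0.4652, 0.2197, 0.0883]
orientation: [3.136, -0.002, 2.617]
ft_force: [-0.1, 0.4, 0.3]
width: 0.0131
```

```bash
python3 - <<'E'
from plan import *
np.set_printoptions(precision=1,suppress=True)
s=bot.observe(); T=now(); print(s["ee_pos"]*1000,s["ft_force"],s["width"],np.degrees(s["orientation"]))
ctr=np.array([.5079,.1939]); v=T[:2,3]-ctr; print("r",np.linalg.norm(v),"ang",np.degrees(np.arctan2(v[1],v[0])))
a0=np.degrees(np.arctan2(v[1],v[0]))%360; a1=273.5+3; n=22
# arc, tangent-following rows
Tc=T.copy(); yaw=np.degrees(s["orientation"][2])
p=lambda a,r: np.r_[ctr+r*np.array([np.cos(np.radians(a)),np.sin(np.radians(a))]),T[2,3]]
r0=np.linalg.norm(v)
T1=T_of(p(a1,r0),R_of(yaw+a1-a0,0)); Tr=T_of(T[:3,3],R_of(yaw,0)); print(n,row(Tr,T1,n))
E
```

```text
[465.2 219.7  88.3] [-0.1  0.4  0.3] 0.013142063100066373 [179.7  -0.1 149.9]
r 0.049861934599248356 ang 148.83609806536955
22 (array([-0., -0., -0.]), array([-0. ,  0. , -5.8]))
```

```bash
python3 - <<'E'
from plan import *
T=now(); ctr=np.array([.5079,.1939]); v=T[:2,3]-ctr; a0=148.84; a1=276.5;n=22
rr=np.linalg.norm(v); p=np.r_[ctr+rr*np.array([np.cos(np.radians(a1)),np.sin(np.radians(a1))]),T[2,3]]
s,r=row(T_of(T[:3,3],R_of(149.95,0)),T_of(p,R_of(149.95+a1-a0,0)),n); print(s.tolist(),r.tolist())
E
```

```text
[-0.00016, -0.00505, -0.0] [-0.0, 0.0, -5.803]
```

Emit:
{"api": "move_arm", "payload": {
  "series": [
    [[-0.0002, -0.005, 0], [0, 0, -5.8], 0.013],
    [[-0.0002, -0.005, 0], [0, 0, -5.8], 0.013],
    [[-0.0002, -0.005, 0], [0, 0, -5.8], 0.013],
    [[-0.0002, -0.0051, 0], [0, 0, -5.8], 0.013],
    [[-0.0002, -0.005, 0], [0, 0, -5.8], 0.013],
    [[-0.0002, -0.0051, 0], [0, 0, -5.8], 0.013],
    [[-0.0002, -0.005, 0], [0, 0, -5.8], 0.013],
    [[-0.0001, -0.0051, 0], [0, 0, -5.8], 0.013],
    [[-0.0001, -0.005, 0], [0, 0, -5.8], 0.013],
    [[-0.0001, -0.0051, 0], [0, 0, -5.8], 0.013]
  ]
}}

```text
clock: 27.32
ee_pos: [0.4637, 0.1714, 0.0881]
orientation: [3.137, 0.004, -2.651]
ft_force: [-0.4, 1.2, 1.0]
width: 0.0125
```

```bash
python3 - <<'E'
from plan import *
T=now(); s=bot.observe(); ctr=np.array([.5079,.1939]); v=T[:2,3]-ctr; a0=np.degrees(np.arctan2(v[1],v[0]))%360; a1=276.5;n=12
print(a0,np.linalg.norm(v),s["ft_force"],s["joints"],s["width"])
yaw=np.degrees(s["orientation"][2])
p=np.r_[ctr+.0499*np.array([np.cos(np.radians(a1)),np.sin(np.radians(a1))]),.0885]
q,r=row(T_of(T[:3,3],R_of(yaw,0)),T_of(p,R_of(149.95+a1-148.84,0)),n); print(q.tolist(),r.tolist())
E
```

```text
206.9423622305188 0.04958554284926343 [-0.39538785  1.18673717  1.00768024] [ 0.20201248  0.35084163 -0.44635977  0.77086054  0.00599743 -0.28906887] 0.012531237194913019
[-0.00013, -0.00503, -4e-05] [0.0, 0.0, -5.789]
```

Emit:
{"api": "move_arm", "payload": {
  "series": [
    [[-0.0001, -0.005, 0], [0, 0, -5.8], 0.013],
    [[-0.0001, -0.005, 0], [0, 0, -5.8], 0.013],
    [[-0.0001, -0.0051, 0], [0, 0, -5.8], 0.013],
    [[-0.0001, -0.005, 0], [0, 0, -5.8], 0.013],
    [[-0.0001, -0.005, 0], [0, 0, -5.8], 0.013],
    [[-0.0001, -0.0051, 0], [0, 0, -5.8], 0.013],
    [[-0.0001, -0.005, 0], [0, 0, -5.8], 0.013],
    [[-0.0001, -0.005, 0], [0, 0, -5.8], 0.013],
    [[-0.0001, -0.0051, 0], [0, 0, -5.8], 0.013],
    [[-0.0001, -0.005, 0], [0, 0, -5.8], 0.013],
    [[-0.0001, -0.005, 0], [0, 0, -5.8], 0.013],
    [[0, 0, 0], [0, 0, 0], 0.013]
  ]
}}

```text
clock: 28.82
ee_pos: [0.5082, 0.1434, 0.0877]
orientation: [-3.14, 0.006, -1.541]
ft_force: [0.6, -0.1, 0.8]
width: 0.0128
```

```bash
cat > kp.py <<'E'
from capf import *
T=now(); s=bot.observe(); ctr=np.array([.5079,.1939]); v=T[:2,3]-ctr
print("tool ang",np.degrees(np.arctan2(v[1],v[0]))%360,np.linalg.norm(v)*1000,s["ft_force"],s["width"])
z=shot("scene"); C=cloud(z[1],z[2])*1000; hsv=cv2.cvtColor(z[0],cv2.COLOR_RGB2HSV)
q=C[np.all((C>(480,125,84))&(C<(540,200,100)),axis=-1)&(hsv[...,1]>100)]
if len(q)>10: print("bar",len(q),cv2.minAreaRect(q[:,:2].astype(np.float32)))
q=C[np.all((C>(485,120,105))&(C<(535,170,130)),axis=-1)]
if len(q): print("pin",len(q),np.median(q,0))
E
python3 kp.py
```

```text
tool ang 270.30414556746007 50.49617653847924 [ 0.6 -0.1  0.8] 0.012803615198116954
bar 153 ((509.7383117675781, 173.42752075195312), (31.798564910888672, 56.30731964111328), 12.955424308776855)
pin 196 [507.3 149.  119. ]
```

Emit:
{"api": "move_arm", "payload": {
  "series": [
    [[0, -0.0015, 0], [0, 0, -1.5], 0.013],
    [[0, -0.0015, 0], [0, 0, -1.5], 0.013],
    [[0, -0.001, 0], [0, 0, 0], 0.013],
    [[0, -0.001, 0], [0, 0, 0], 0.013],
    [[0, 0, 0], [0, 0, 0], 0.013]
  ]
}}

```text
clock: 29.5
ee_pos: [0.5124, 0.1436, 0.0874]
orientation: [-3.141, 0.005, -1.488]
ft_force: [-3.0, -1.3, 2.0]
width: 0.0131
```

Emit:
{"api": "move_arm", "payload": {
  "series": [
    [[0, -0.001, 0], [0, 0, 0], 0.013],
    [[0, -0.001, 0], [0, 0, 0], 0.013],
    [[0, 0, 0], [0, 0, 0], 0.013]
  ]
}}

```text
clock: 29.88
ee_pos: [0.5127, 0.1436, 0.0871]
orientation: [3.139, 0.005, -1.488]
ft_force: [-9.8, -2.5, 4.6]
width: 0.013
```

Emit:
{"api": "move_arm", "payload": {
  "series": [
    [[0, 0.0035, 0], [0, 0, 0], 0.013],
    [[0, 0, 0], [0, 0, 0], 0.03],
    [[0, 0, 0], [0, 0, 0], 0.03],
    [[0, 0, -0.01], [0, 0, 0], 0.03],
    [[0, 0, -0.03], [0, 0, 0], 0.03],
    [[0, 0, -0.04], [0, 0, 0], 0.03],
    [[0, 0, -0.04], [0, 0, 0], 0.03],
    [[0.05, 0, 0], [0, 0, 0], 0.03],
    [[0.06, 0, 0], [0, 0, 0], 0.03],
    [[0.06, 0, 0], [0, 0, 0], 0.03],
    [[0.06, 0, 0], [0, 0, 0], 0.03],
    [[0, 0, 0], [0, 0, 0], 0.03]
  ]
}}

```text
clock: 31.38
ee_pos: [0.5307, -0.0903, 0.2068]
orientation: [-3.14, 0.004, -1.493]
ft_force: [0.6, -0.3, 0.3]
width: 0.0297
```

```bash
python3 kp.py; python3 - <<'E'
from capf import *
def rep(n,C,lo,hi,l):
    t=C[np.all((C>lo)&(C<hi),axis=-1)]
    if len(t)>5: print(n,l,len(t),cv2.minAreaRect(t[:,:2].astype(np.float32)),np.median(t,0))
ims=[]
for n in("scene","top"):
    im,d,p=shot(n); C=cloud(d,p)*1000; ims.append(im)
    rep(n,C,(465,125,74),(555,182,83.5),"cap"); rep(n,C,(485,120,105),(535,170,130),"pin"); rep(n,C,(490,185,84),(525,205,100),"hub")
    rep(n,C,(400,-185,12),(470,-115,26),"wax"); rep(n,C,(420,140,41),(475,175,50),"blankA"); rep(n,C,(548,140,41),(605,180,50),"blankB")
a=cv2.resize(ims[0][190:310,140:260,::-1],(400,400),interpolation=cv2.INTER_CUBIC)
b=cv2.resize(ims[1][140:260,120:240,::-1],(400,400),interpolation=cv2.INTER_CUBIC)
cv2.imwrite("pics/t9.png",np.hstack([a,b]))
E
```

```text
tool ang 274.59205066592585 285.1203222125609 [ 0.6 -0.3  0.3] 0.029710820639164675
bar 157 ((513.459228515625, 169.83538818359375), (26.119047164916992, 62.8667106628418), 5.9114298820495605)
pin 46 [509.6 146.9 118.2]
scene cap 280 ((510.6381530761719, 158.80299377441406), (56.568687438964844, 40.78721618652344), 4.1853179931640625) [498.5 161.3  81.4]
scene pin 47 ((510.75128173828125, 145.3272705078125), (8.475537300109863, 9.459136962890625), 78.77542114257812) [509.7 146.9 117.4]
scene hub 84 ((506.7210693359375, 195.9120330810547), (19.130443572998047, 16.539207458496094), 21.652524948120117) [504.2 198.6  95.2]
scene wax 188 ((431.3912048339844, -148.65713500976562), (52.19187927246094, 38.48061752319336), 60.78851318359375) [ 430.5 -143.8   20.9]
scene blankA 86 ((452.31890869140625, 155.49810791015625), (45.02455520629883, 9.993302345275879), 1.6715342998504639) [452.2 157.1  44.7]
scene blankB 83 ((573.8177490234375, 163.48431396484375), (50.033973693847656, 9.099971771240234), 4.515855312347412) [573.7 164.2  44.7]
top cap 425 ((511.1100769042969, 157.0178985595703), (56.20813751220703, 39.73534393310547), 4.429684162139893) [502.6 156.1  78.8]
top pin 33 ((510.8592834472656, 143.04139709472656), (8.959019660949707, 9.112617492675781), 44.50027084350586) [510.  142.4 120.2]
top hub 85 ((507.5335693359375, 194.2866668701172), (18.673913955688477, 17.860492706298828), 3.518495559692383) [506.8 192.8  93.6]
top blankA 79 ((452.2221374511719, 153.01441955566406), (42.134342193603516, 8.525925636291504), 1.023315668106079) [451.2 153.1  42.5]
top blankB 84 ((574.1426391601562, 161.250244140625), (50.749176025390625, 7.959760665893555), 2.436906576156616) [574.  161.   42.7]
```

View pics/t9.png

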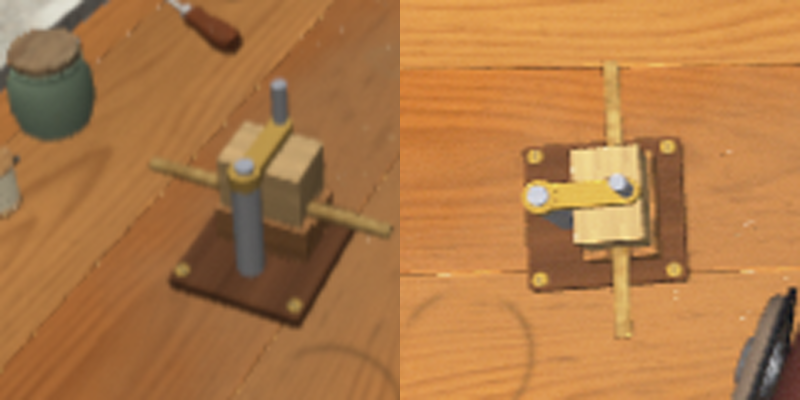

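```bash
python3 -c "
from cell import bot
print(bot.hand_in())"
```

```text
the job is handed in; nothing more can be done
None
```

The job is done and handed in at about 31 s. I turned the cap over in two quarter turns, setting it down on its side in between. I then laid it groove down over the blank and let go. Finally I swung the keeper by its pin round to its stop and moved the arm clear.

**Last checks** (both cameras agree unless noted):
- **Cap:** it sits mark up and flat, about 1 mm from the bed's middle. Its yaw reads about 4.3° against about 3.5° for the clamp, which is within measuring noise.
- **Keeper:** the pin bearing puts it at about 0°, and the pushing force rose to about 10 N with no further travel, so it is on its stop.
- **Blank:** it lies in its groove, with its middle at about x = 515 mm both before and after.
- **Wax:** only the scene camera saw it at the end. It reads about 2 mm from where the top camera first placed it, which is within calibration, and the arm was never near it.

**What disagreed:**
- The fingertips stand about 26 mm further back than the description says. My first grip therefore caught only the edge of the cap; I saw this in the pictures, opened, went deeper and corrected every later move for it.
- The two cameras differ by 1.5 to 2 mm in y.

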